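Fold out the corner-board fence and hold the try square home in its corner

TASK

The frame-maker's corner board has to be proved square before its fence is locked. Swing the dark fold-out fence out by its knob until it clicks over the sprung ball and stands home against its stop, with the square still out of the way. Then pick up the try square by its wooden stock, lay it flat on the board and press its outside corner into the corner between the brass-screwed stop blocks and the fence until stock and blade bear firmly along both; finish while still gripping and pressing it there, so that the fence can be locked, and leave the other things on the bench where they are.

Things in the scene. Friction and masses are not known exactly. Their poses are not given: they have to be found in the camera images.
- fence (a joint): angle of the fold-out fence about its upright pivot, rad: 0 = folded flat along the stop blocks, 1.571 = home, square on its stop. Grows counter-clockwise from above. About 0.3 N of friction at the knob; over the last 0.25 rad a lug on its tail rides over a sprung ball (about 1.5 N at the knob), which from about 1.48 rad draws it home and keeps it there.
- fence_knob (a point): middle of the round pale wooden knob (22 mm thick; its top 10.5 mm above, the fence's top edge 24 mm below) on the fence, 135 mm from the pivot. The fence is a dark wooden bar 22 mm thick, 28 mm high, its end 19 mm beyond the knob.
- fence_pivot (a point): the fence's pivot, at its top edge (40 mm above the bench), under a black star-shaped lock knob (29 mm across, 18 mm high). At angle 0 the fence runs from here along the board's -x, at 1.571 along the board's -y.
- board_corner (a point): inside corner of the corner board, on top of its fixed plywood base (12 mm above the bench), where the faces of stop blocks and home fence would meet. Axes are the board's: +x towards the home fence, +y towards the stop blocks, z up. The base reaches from x = -150 to +45 mm and y = -178 to +56 mm.
- stop_block: two fixed brown blocks, a brass screw in each, 24 mm deep, 28 mm high; origin under the middle of the pair, board's axes. Their faces are the plane y = 0 of board_corner, from x = -30 to -8 mm and x = -112 to -85 mm; the gap between is for clamp or fingers. The home fence's inner face is the plane x = 0 of board_corner, from y = -11 to -165 mm, 28 mm high.
- square_corner (a point): outside corner of the try square, half-way up (8.5 mm above the stock's underside); it starts on the 2 mm blue mat. Axes are the square's: the wooden stock runs 105 mm from here along -x, its outer face is y = 0; the steel blade's outer edge is x = 0, 158 mm long along -y. In the corner these axes agree with the board's. As it lies, the blade's tip may sag to the bench (0.06 rad).
- square_grip (a point): point on the centre line of the try square's stock (wood, 105 x 22 x 17 mm, 160 g with its blade of 28 x 2 mm), half-way up, facing the gap between the stop blocks when home; 57.5 mm from the outside corner along the square's -x and 11 mm along its -y. The stock is 22 mm wide across the square's y.
- mug: orange tea mug, 81 mm across, 101 mm high, at the right edge; bystander
- gouge: gouge with a pale turned handle, 202 mm long, at the right edge of the blue mat; bystander
- sanding_block: sanding block 53 x 97 x 28 mm, left; bystander
- gauge: marking gauge 52 x 205 x 65 mm, behind the corner board; bystander
- wax_tin: round wax tin, 61 mm across, 26 mm high, at the back; bystander
- offcut: wood offcut 34 x 72 x 22 mm, left; bystander
- pencil: green pencil, 154 mm long, right; bystander

How it is judged (in metres and radians):
On the way, in this order (a step that is already met when the one before it is completed fails the run):
1. the fence stands home on its stop, past the sprung ball, with the try square still well clear of the corner (value of joint fence above 1.545 rad and horizontal distance between square_corner and board_corner above 0.04 m), for 0.3 s.
2. the try square lies flat in the corner, bearing on both the stop blocks and the fence (contact force between square and stop_block above 1.5 N and contact force between square and fence above 1.5 N and angle between the x axis of square_corner and the x axis of board_corner, either way round below 0.025 rad and horizontal distance between square_corner and board_corner below 0.005 m and angle between square_corner's own z axis and vertical below 0.1 rad and z of square_corner in the frame of board_corner below 0.016 m and value of joint fence above 1.545 rad), for 0.5 s.
At the end, for the whole second after the job is handed in: Fence within 0.026 rad of its stop; try square flat on the board, outside corner within 5 mm of the board's corner, in line with the faces within 0.025 rad, pressing on stop blocks and fence with over 1.5 N each, still gripped and at rest (all of step 2 and contact force between square and the fingers above 3 N and linear speed of square below 0.01 m/s and angular speed of square below 0.05 rad/s); the arm keeps its last pose, push and grip.
It fails at once if another thing on the bench is pushed more than 2 cm from its place (distance of any of mug, gouge, sanding_block, gauge, wax_tin, offcut, pencil from where it was at the start of the episode above 0.02 m).
It also fails if it takes over 72 s, if anything falls off the work surface, if the arm or the gripper's body presses on something with over 40 N, if the wrist force passes 120 N, or if a joint passes its speed limit or range.

ROBOT

A 7-joint arm with a two-finger parallel gripper is mounted at the origin on the work surface; the furniture and walls round the work are solid. World frame = base frame: x ahead of the robot, y to its left, z up, the work surface at z = 0. Lengths are in mm, angles in rad, forces in N, time in s.
With the tool pointing down it reaches from about 425 to 925 mm from the base axis. Payload 6.8 kg.
Tool frame: the origin (TCP) lies at the very end of the fingers, on their centre line; the grasp point (between the pads) lies 19 mm behind it; z points along the fingers, y is the direction in which the jaws open and shut (so a half turn about z gives the same grasp; the last joint's range is limited). The gripper opens to 88 mm and grips with 3 to 60 N. Pads are 20 mm wide; open, the fingers measure 115 mm over their backs; the gripper's body (75 mm by 178 mm) begins 61 mm behind the grasp point.
Start: joints at [1.134, 0.477, 0.022, 1.555, -0.011, 1.109, -0.083], TCP at [217.972, -638.855, 222.664] pointing down, gripper open.
Joint ranges: [-2.96, 2.96], [-0.34, 2.1], [-1.41, 1.46], [0.24, 2.44], [-1.37, 4.51], [0.17, 1.92], [-2.96, 2.96]. Speed limits (rad/s): [2.39, 2.39, 3.14, 3.14, 3.14, 3.14, 3.14].

INTERFACE

Orientations are given as a unit quaternion [w, x, y, z].
In Python, from workcell import get_obs, viewer, ctrl gives the robot as it stands.
- The arm moves only by the shell command python3 -m handwheel 'ROWS' [FORCE]. ROWS is JSON, a list of rows, each a list of 7 numbers: the turn, a rotation vector about the world's x, y, z in degrees, then the shift along the world's x, y, z in cm, then the opening, from 0 (shut) to 1 (fully open). In form: [[ax, ay, az, x, y, z, hand], ...]. A call has 1 to 20 rows; each row shifts and turns the commanded pose from where the row before left it; what a row does not reach is not made up. A row lasts 1/8 s, in which the tool goes at most 62.5 mm and 10.7 degrees, less where a joint would pass 70% of its speed; a pose out of reach is approached as far as the arm can. A call is refused whole if a number of a shift passes 6.25 or a number of a turn 10.7, either way. A call with a gripper value outside its range is refused whole. The fingers move at their own pace and stop on an object; FORCE is the grip in N (left out, the last holds). Time passes only in rows, so rows that do not move let the fingers close. It gives the time, the measured TCP pose, the force and the opening at its end, in the units of the state.
- get_obs(): the state, without advancing time (a new reading comes with each control period).
- viewer.snapshot(name): name is "scene" or "side" or "wrist"; returns the picture (420x560x3 uint8, red, green, blue); there is no depth.
- viewer.camera_params(name): a dict with "fx", "fy", "cx", "cy" (pixels), "dist_coeffs" ([k1, k2, p1, p2, k3] as OpenCV has them; the pictures are not rectified), "R" (3x3) and "t" (3): a world point X has camera coordinates R X + t; the wrist camera has in their place "hand_eye" (4x4, takes a point from camera to tool coordinates, whose origin is the TCP and whose axes are the flange's). Camera axes: x right, y down, z forward; pixel columns grow to the right and rows downward; lengths in mm; the calibration is good to about 2 mm. A picture is of the moment at which its call begins: read the wrist's pose just before it. camera_params takes no time and is no camera call.
- ctrl.sign_off(): hands the job in, once; it reports no verdict.
The state is a dict: "time": time; "joint_positions": joint angles; "joint_velocities": joint speeds; "joint_efforts": joint torques, N m; "tool_pos": TCP position; "orientation": TCP orientation; "wrist_force": force on the tool from outside, world axes, zero at the start; "wrist_torque": the same for the moment, N m; "grip_width": finger opening in mm.
Only numpy, scipy, OpenCV 4.12 (cv2) and the standard library are available. Lean on these libraries where they do the work, as an engineer would, in place of code of your own. Each camera call takes 0.05 s, during which the arm holds its last target.

## Working session

There is one attempt and no reset: what is moved stays moved. The work goes in short steps, Python scripts to look and compute and a shell command to move; the robot and the scene stay as the last step left them, time stands still between calls to the robot, and variables do not carry over. Pictures are saved under pics/ and viewed, and the job is handed in when it is done.

```bash
ls; mkdir -p pics
cat > h.py <<'E'
import numpy as np, cv2
from workcell import get_obs, viewer, ctrl
from scipy.spatial.transform import Rotation as Ro
def snap(n,f):
    o=get_obs(); im=viewer.snapshot(n); cv2.imwrite('pics/'+f+'.png',cv2.cvtColor(np.asarray(im),cv2.COLOR_RGB2BGR)); np.savez('pics/'+f+'.npz',pos=o['tool_pos'],q=o['orientation'],im=im); return im
def cam(n,pos=None,q=None):
    p=viewer.camera_params(n); K=np.array([[p['fx'],0,p['cx']],[0,p['fy'],p['cy']],[0,0,1.]]); d=np.array(p['dist_coeffs'],float)
    if 'R' in p: return K,d,np.array(p['R']),np.array(p['t']).ravel()
    H=np.array(p['hand_eye']); T=np.eye(4); T[:3,:3]=Ro.from_quat([q[1],q[2],q[3],q[0]]).as_matrix(); T[:3,3]=pos
    W=np.linalg.inv(T@H); return K,d,W[:3,:3],W[:3,3]
def ray(c,uv):
    K,d,R,t=c; x=cv2.undistortPoints(np.array([[uv]],float),K,d)[0,0]; return -R.T@t, R.T@np.array([x[0],x[1],1])
def onz(c,uv,z):
    o,v=ray(c,uv); return o+v*(z-o[2])/v[2]
def proj(c,P):
    K,d,R,t=c; return cv2.projectPoints(np.atleast_2d(P).astype(float),cv2.Rodrigues(R)[0],t,K,d)[0][:,0]
def wc(f):
    z=np.load('pics/'+f+'.npz'); return cam('wrist',z['pos'],z['q'])
def tri(a,b):
    A=np.zeros((3,3));B=np.zeros(3)
    for o,v in(a,b):
        v=v/np.linalg.norm(v);M=np.eye(3)-np.outer(v,v);A+=M;B+=M@o
    return np.linalg.solve(A,B)
E
python3 - <<'E'
from h import *
print(get_obs())
for n in('scene','side','wrist'): snap(n,n+'0')
for n in('scene','side','wrist'): print(n,viewer.camera_params(n))
E
```

```text
pics
{'time': 0.0, 'joint_positions': array([ 1.13386722,  0.47779729,  0.02232653,  1.55638074, -0.01149045,
        1.10927899, -0.08312109]), 'joint_velocities': array([-0.00116841, -0.00052306, -0.00076269,  0.00043121,  0.00253888,
        0.00034463, -0.00107336]), 'joint_efforts': array([ 8.70306321e-04, -5.82854176e+01,  1.53461471e+00, -2.72616398e+01,
       -5.44794265e-02,  1.68098876e-02,  1.60540649e-04]), 'tool_pos': array([ 217.79319314, -638.30332933,  221.71319811]), 'orientation': array([-8.43357742e-04,  9.86512565e-01,  1.63683246e-01, -2.06051151e-04]), 'wrist_force': array([ 0.44466121, -0.66943844, -0.11596308]), 'wrist_torque': array([ 0.00688763, -0.00186344,  0.07218815]), 'grip_width': 88.2497774320325}
scene {'fx': 509.3440807956645, 'fy': 509.3440807956645, 'cx': 276.63003898869096, 'cy': 190.42723127415678, 'dist_coeffs': array([-0.06828611,  0.        ,  0.        ,  0.        ,  0.        ]), 'R': array([[-0.69242455, -0.72142078,  0.01001561],
       [-0.4846198 ,  0.45476765, -0.74721485],
       [ 0.53450154, -0.52224367, -0.66450708]]), 't': array
[... 304 characters left out ...]
  [-0.0901208 ,  0.32321696, -0.94202391],
       [ 0.28272998, -0.89865503, -0.33538469]]), 't': array([ 563.02323898,  127.79055975, 1190.04785316])}
wrist {'fx': 345.175747676774, 'fy': 345.175747676774, 'cx': 275.5011358305883, 'cy': 207.03676215778466, 'dist_coeffs': array([-0.08986221,  0.        ,  0.        ,  0.        ,  0.        ]), 'hand_eye': array([[ 9.46416276e-05, -9.52519179e-01, -3.04478578e-01,
         8.42470259e+01],
       [ 9.99999780e-01, -1.09974248e-04,  6.54870989e-04,
         1.22952341e+00],
       [-6.57261979e-04, -3.04478573e-01,  9.52518959e-01,
        -1.62723804e+02],
       [ 0.00000000e+00,  0.00000000e+00,  0.00000000e+00,
         1.00000000e+00]])}
```

View pics/scene0.png

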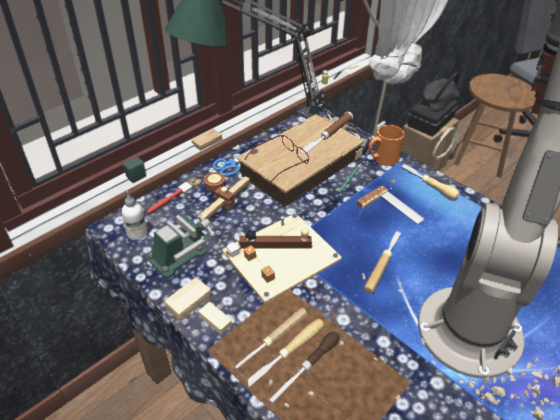

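View pics/side0.png

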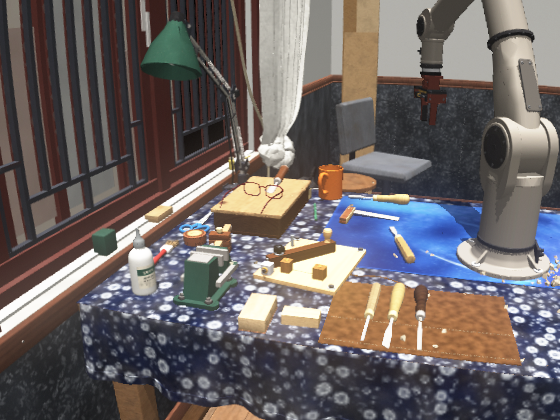

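View pics/wrist0.png

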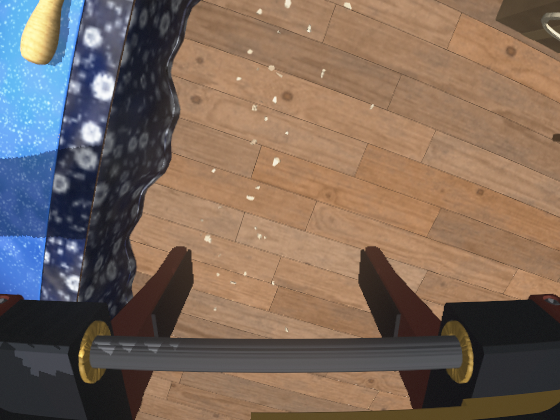

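Run:
```python
import cv2
a=cv2.imread('pics/scene0.png')[205:305,215:345]; cv2.imwrite('pics/s0c.png',cv2.resize(a,None,fx=6,fy=6,interpolation=3))
a=cv2.imread('pics/side0.png')[220:300,245:375]; cv2.imwrite('pics/d0c.png',cv2.resize(a,None,fx=6,fy=6,interpolation=3))
a=cv2.imread('pics/scene0.png')[150:240,340:470]; cv2.imwrite('pics/s0q.png',cv2.resize(a,None,fx=6,fy=6,interpolation=3))
```

```text
(no output)
```

View pics/s0c.png

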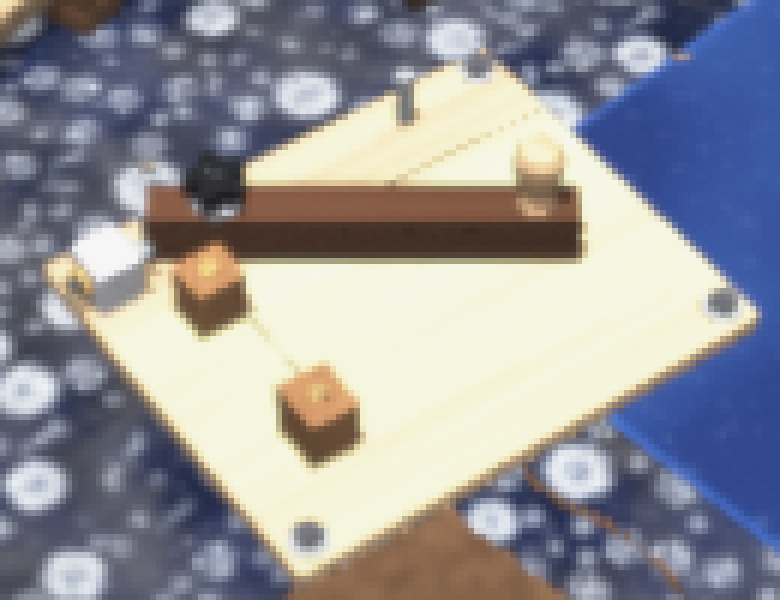

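View pics/d0c.png

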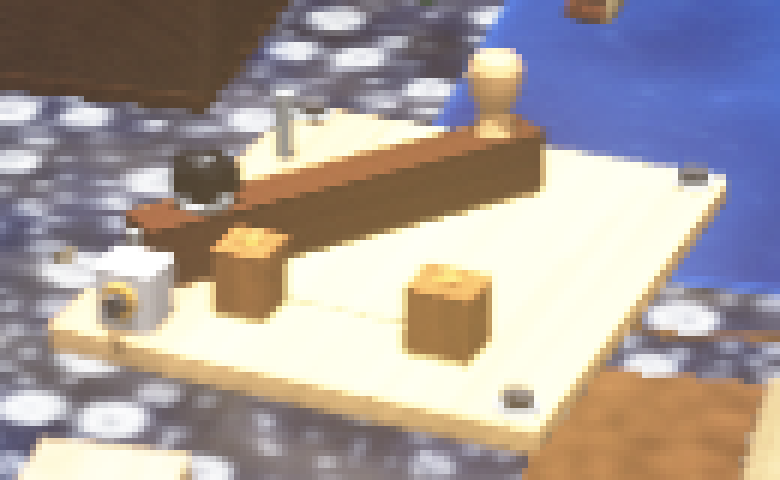

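View pics/s0q.png

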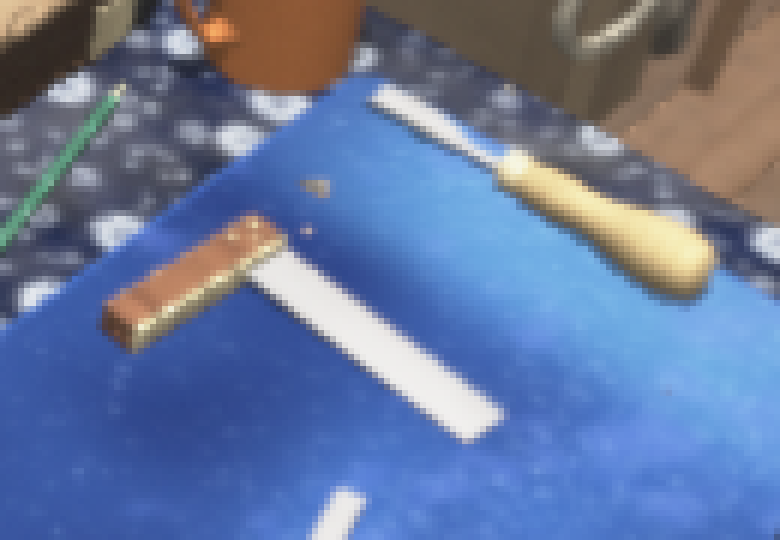

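Run:
```python
from h import *
np.set_printoptions(precision=1,suppress=True)
c=cam('scene'); d=cam('side')
f=lambda x,y:(215+x/6,205+y/6)
g=lambda x,y:(245+x/6,220+y/6)
px={'++':(48,265),'+-':(485,48),'--':(759,315),'-+':(302,575)}
bd={'++':(45,56),'+-':(45,-178),'--':(-150,-178),'-+':(-150,56)}
P=[];B=[]
for k in px:
    p=onz(c,f(*px[k]),12); print(k,p); P.append(p[:2]);B.append(bd[k])
p=onz(d,g(48,325),12);print('side ++',p); p=onz(d,g(728,183),12);print('side --',p);p=onz(d,g(538,440),12);print('side -+',p)
P=np.array(P);B=np.array(B,float)
def fit(B,P):
    b=B-B.mean(0);p=P-P.mean(0);th=np.arctan2((b[:,0]*p[:,1]-b[:,1]*p[:,0]).sum(),(b*p).sum())
    R=np.array([[np.cos(th),-np.sin(th)],[np.sin(th),np.cos(th)]]);return th,P.mean(0)-R@B.mean(0),R
th,o,R=fit(B,P);print(th,o);print(P-(B@R.T+o))
# knob
kn=tri(ray(c,f(540,143)),ray(d,g(498,52)));print('knob top',kn,onz(c,f(540,143),74.5),onz(d,g(498,55),74.5))
pv=tri(ray(c,f(216,165)),ray(d,g(205,155)));print('pivot top',pv,onz(c,f(216,160),58))
# square (mat z=2, top 19): stock top
q=lambda x,y:(340+x/6,150+y/6)
for n,u,z in(('far top outside?',(263,213),19),('corner top inner',(287,237),19),('stock end top',(103,300),19),('stock end top2',(135,325),19),('stock end bot',(135,352),2),('blade tip',(503,413),2),('blade tip2',(470,440),2)):
    print(n,onz(c,q(*u),z))
```

```text
++ [564.1 251.2  12. ]
+- [529.8  22.1  12. ]
-- [338.5  52.7  12. ]
-+ [373.2 281.5  12. ]
side ++ [563.6 257.2  12. ]
side -- [336.9  61.4  12. ]
side -+ [371.4 292.8  12. ]
-0.1531680845524066 [512.6 204.1]
[[-1.5 -1.4]
 [-0.1  0.7]
 [ 1.3  1.6]
 [ 0.4 -0.9]]
knob top [429.9  93.1  73.5] [431.   93.1  74.5] [427.2 100.7  74.5]
pivot top [523.7 189.4  58.2] [527.6 186.9  58. ]
far top outside? [ 429.9 -240.3   19. ]
corner top inner [ 411.2 -234.7   19. ]
stock end top [ 443.5 -135.3   19. ]
stock end top2 [ 422.4 -132.8   19. ]
stock end bot [ 420.7 -134.1    2. ]
blade tip [ 278.  -226.4    2. ]
blade tip2 [ 278.5 -200.5    2. ]
```

```bash
python3 -m handwheel '[[0,0,3.5,2.6,5.7,0.5,0.45],[0,0,3.5,2.6,5.7,0.5,0.45],[0,0,3.5,2.6,5.7,0.5,0.45],[0,0,3.5,2.6,5.7,0,0.45],[0,0,3.5,2.6,5.7,0,0.45],[0,0,3.5,2.6,5.7,0,0.45],[0,0,3.5,2.0,5.7,0,0.45],[0,0,3.5,1.5,5.7,0,0.45],[0,0,0,0,0,0,0.45],[0,0,0,0,0,0,0.45]]'
python3 - <<'E'
from h import *
snap('wrist','w1'); print(get_obs()['joint_positions'],get_obs()['wrist_force'])
E
```

```text
time: 1.4
tool_pos: [408.1, -184.8, 237.5]
orientation: [0.0, 0.918, 0.397, -0.0]
wrist_force: [-0.1, -1.5, -0.4]
grip_width: 39.4
[ 0.60530839  0.10354828 -0.33832153  2.03540412  0.0410086   1.00913415
 -0.50861523] [ 0.13338544 -0.4793081  -0.03729297]
```

View pics/w1.png

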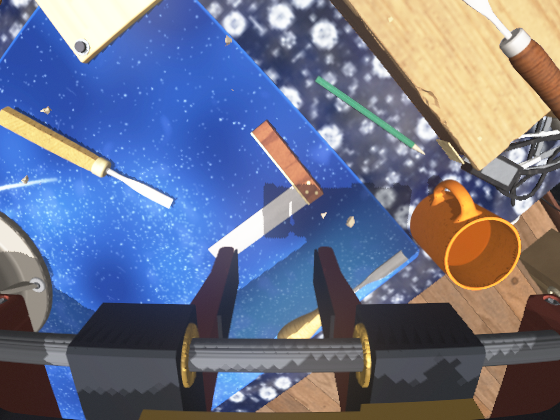

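Run:
```python
import cv2
a=cv2.imread('pics/w1.png')[110:265,200:335]; cv2.imwrite('pics/w1c.png',cv2.resize(a,None,fx=5,fy=5,interpolation=cv2.INTER_CUBIC)[:600*2])
```

```text
(no output)
```

View pics/w1c.png

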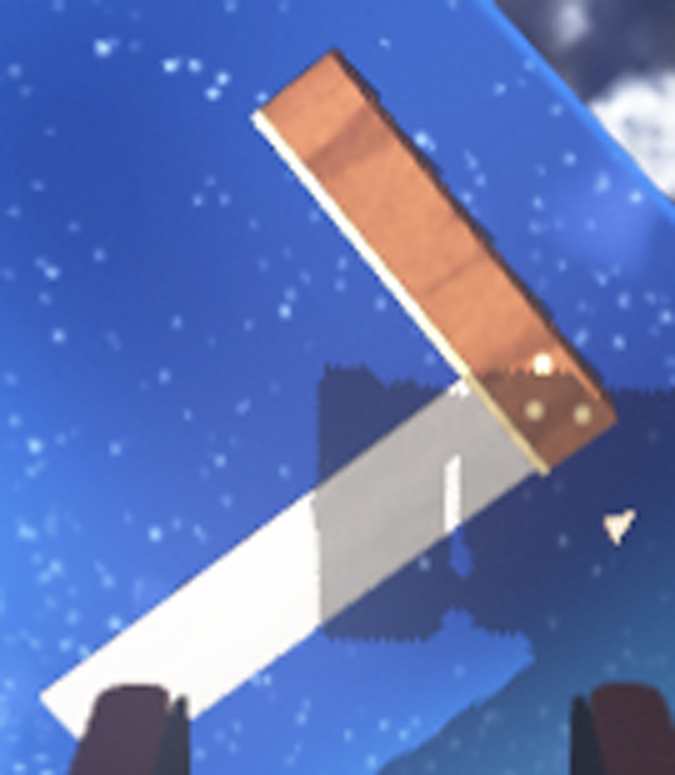

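Run:
```python
from h import *
np.set_printoptions(precision=2,suppress=True)
c=wc('w1'); f=lambda x,y:(200+x/5,110+y/5)
B=np.array([(0,0),(0,-22),(-105,0),(-105,-22)],float)
P=np.array([onz(c,f(*u),19)[:2] for u in((617,418),(547,474),(333,52),(256,116))]);print(P)
b=B-B.mean(0);p=P-P.mean(0);th=np.arctan2((b[:,0]*p[:,1]-b[:,1]*p[:,0]).sum(),(b*p).sum())
R=np.array([[np.cos(th),-np.sin(th)],[np.sin(th),np.cos(th)]]);o=P.mean(0)-R@B.mean(0)
print(np.degrees(th),o,'res',P-(B@R.T+o)); print('grip',R@np.array([-57.5,-11])+o)
```

```text
[[ 433.91 -239.6 ]
 [ 413.24 -238.68]
 [ 442.93 -135.62]
 [ 421.27 -134.03]]
-94.62437825090463 [ 434.57 -240.2 ] res [[-0.66  0.59]
 [ 0.6  -0.25]
 [-0.1  -0.08]
 [ 0.17 -0.26]]
grip [ 428.24 -182.  ]
```

```bash
python3 -m handwheel '[[0,0,0,0.6,5.6,0,0.45],[0,0,0,0.6,5.6,0,0.45],[0,0,0,0.6,5.6,0,0.45],[0,0,0,0.6,5.6,0,0.45],[0,0,0,0.6,5.0,0,0.45],[0,0,0,0,0,0,0.45],[0,0,0,0,0,0,0.45]]'
python3 - <<'E'
from h import *
im=snap('wrist','w2'); cv2.imwrite('pics/w2b.png',cv2.resize(cv2.cvtColor(im,cv2.COLOR_RGB2BGR),(800,600),interpolation=cv2.INTER_CUBIC))
E
```

```text
time: 2.33
tool_pos: [438.6, 87.9, 237.2]
orientation: [0.0, 0.918, 0.396, -0.0]
wrist_force: [0.4, -1.0, 0.1]
grip_width: 39.6
```

View pics/w2b.png

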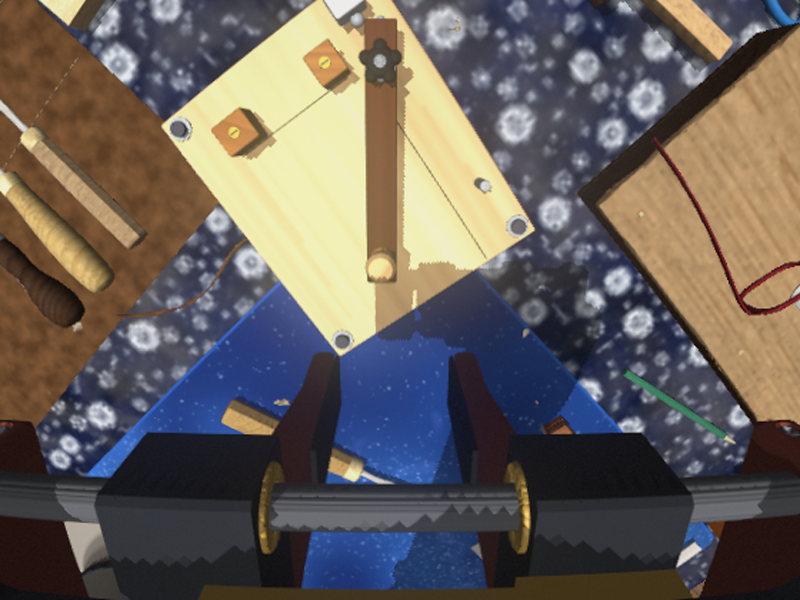

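```bash
python3 - <<'E'
from h import *
np.set_printoptions(precision=2,suppress=True)
c=wc('w2'); f=lambda x,y:((x+.5)*.7-.5,(y+.5)*.7-.5)
O=lambda x,y,z:onz(c,f(x,y),z)[:2]
B=np.array([(45,-178),(-150,-178),(-150,56)],float)
P=np.array([O(533,231,12),O(340,357,12),O(162,123,12)]);print(P)
b=B-B.mean(0);p=P-P.mean(0);th=np.arctan2((b[:,0]*p[:,1]-b[:,1]*p[:,0]).sum(),(b*p).sum())
R=np.array([[np.cos(th),-np.sin(th)],[np.sin(th),np.cos(th)]]);o=P.mean(0)-R@B.mean(0)
print('th',np.degrees(th),'corner',o,'res',P-(B@R.T+o))
for n,a in (('lx1',O(397,122,12)),('lx2',O(487,258,12)),('ly1',O(272,136,12)),('ly2',O(332,91,12)),('knob',O(380,263,74.5)),('piv',O(379.5,61,58)),
  ('blk1 face corner a',O(350,66,40)),('blk face b',O(328,82,40)),('blk2 a',O(258,113,40)),('blk2 b', O(244,138,40)),('screw1',O(325,62,40)),('screw2',O(234,131,40))): print(n,a,'board',R.T@(a-o))
pv=R@np.array([11,-11])+o; print('pivot exp',pv,'home knob',R@np.array([11,-146])+o)
k=O(380,263,74.5)-pv; print(np.linalg.norm(k), np.degrees(np.arctan2(k[1],k[0])-th)-180)
print('grip goal',R@np.array([-57.5,-11])+o)
E
python3 - <<'E'
import cv2
a=cv2.imread('pics/w2.png')[0:190,105:385]; cv2.imwrite('pics/w2c.png',cv2.resize(a,None,fx=2.85,fy=2.85,interpolation=cv2.INTER_CUBIC))
E
```

```text
[[529.99  20.76]
 [339.92  49.  ]
 [377.9  280.2 ]]
th -9.197536540235696 corner [515.83 201.78] res [[-1.81  1.88]
 [ 0.62 -1.04]
 [ 1.19 -0.84]]
lx1 [507.31 155.45] board [ -1.  -47.1]
lx2 [488.61  29.15] board [   0.73 -174.76]
ly1 [431.8  213.55] board [-84.83  -1.81]
ly2 [487.62 204.75] board [-28.32  -1.58]
knob [434.65  95.55] board [ -63.15 -117.84]
piv [523.93 190.03] board [  9.88 -10.31]
blk1 face corner a [508.62 203.72] board [-7.43  0.76]
blk face b [490.47 206.74] board [-25.82   0.84]
blk2 a [440.77 226.41] board [-78.03  12.31]
blk2 b [421.15 221.86] board [-96.67   4.69]
screw1 [498.17 217.34] board [-19.92  12.54]
screw2 [419.57 230.12] board [-99.55  12.58]
pivot exp [524.93 189.17] home knob [503.35  55.9 ]
130.05327189965726 -304.76338930023024
grip goal [457.31 200.12]
```

View pics/w2c.png

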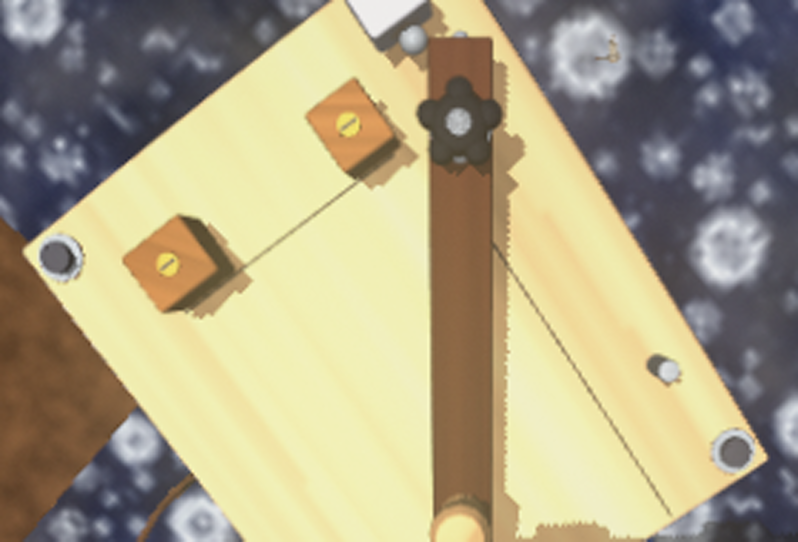

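```bash
python3 -m handwheel '[[0,0,0,-0.5,0.6,-5,0.45],[0,0,0,0,0,-5,0.45],[0,0,0,0,0,-4.5,0.45],[0,0,0,0,0,-4.2,0.45],[0,0,0,0,0,0,0.45]]'
python3 - <<'E'
from h import *
snap('wrist','w3');snap('side','d3')
E
```

```text
time: 3.0
tool_pos: [431.2, 93.3, 48.4]
orientation: [-0.0, 0.918, 0.396, -0.003]
wrist_force: [-0.6, -0.1, -0.3]
grip_width: 39.8
```

View pics/w3.png

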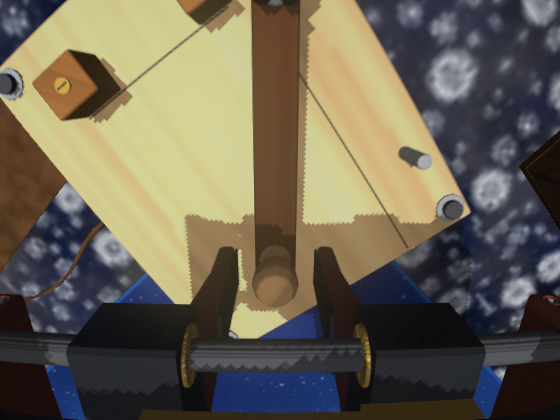

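View pics/d3.png

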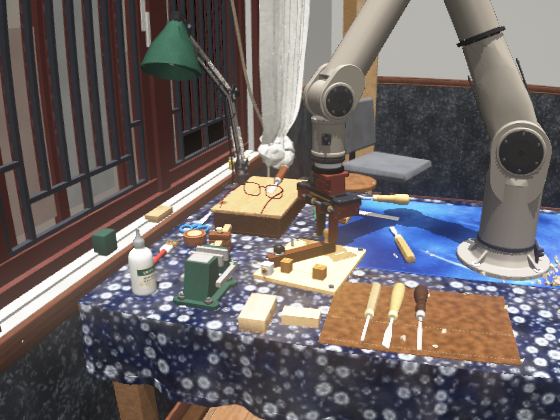

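```bash
python3 -m handwheel '[[0,0,4.25,0.74,-0.66,0,0.45],[0,0,4.25,0.79,-0.6,0,0.45],[0,0,4.25,0.84,-0.54,0,0.45],[0,0,4.25,0.87,-0.47,0,0.45],[0,0,4.25,0.91,-0.41,0,0.45],[0,0,4.25,0.93,-0.34,0,0.45],[0,0,4.25,0.95,-0.28,0,0.45],[0,0,4.25,0.98,-0.2,0,0.45],[0,0,0,0,0,0,0.45]]'
python3 -m handwheel '[[0,0,0,0.35,-0.05,0,0.45],[0,0,0,0.35,-0.05,0,0.45],[0,0,0,0,0,0,0.45]]'
python3 - <<'E'
from h import *
snap('wrist','w4')
E
```

```text
time: 4.22
tool_pos: [505.4, 60.0, 52.6]
orientation: [0.001, 0.762, 0.647, 0.001]
wrist_force: [0.2, 0.1, -0.3]
grip_width: 39.2
time: 4.6
tool_pos: [510.7, 59.8, 50.8]
orientation: [0.0, 0.761, 0.648, 0.0]
wrist_force: [0.1, 0.7, 0.4]
grip_width: 39.6
```

View pics/w4.png

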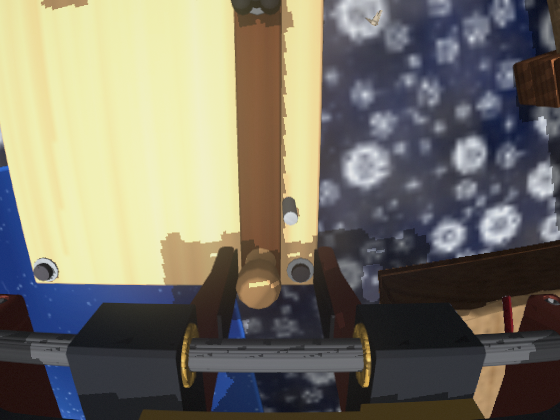

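```bash
python3 -m handwheel '[[0,0,0,0.2,-0.03,0,0.45],[0,0,0,0.1,-0.02,0,0.45],[0,0,0,0,0,0,0.45]]'
python3 -m handwheel '[[0,0,0,0.15,-0.02,0,0.45],[0,0,0,0,0,0,0.45]]'
```

```text
time: 5.03
tool_pos: [512.7, 59.4, 50.4]
orientation: [-0.0, 0.761, 0.648, -0.001]
wrist_force: [-3.6, 0.7, 2.2]
grip_width: 39.6
time: 5.28
tool_pos: [512.8, 59.4, 50.2]
orientation: [-0.001, 0.761, 0.649, -0.002]
wrist_force: [-7.3, 1.7, 4.9]
grip_width: 39.7
```

```bash
python3 -m handwheel '[[0,0,0,-0.8,0.12,0,0.45],[0,0,0,-0.3,0.05,0,0.45],[0,0,0,0,0,4,0.45],[0,0,0,0,0,6,0.45],[0,0,0,0,0,5,0.45],[0,0,0,0,0,4,0.45],[0,0,0,0,0,0,0.45]]'
python3 - <<'E'
from h import *
im=snap('wrist','w5'); cv2.imwrite('pics/w5b.png',cv2.resize(cv2.cvtColor(im,cv2.COLOR_RGB2BGR),(800,600),interpolation=cv2.INTER_CUBIC))
E
```

```text
time: 6.15
tool_pos: [506.2, 61.2, 243.9]
orientation: [0.002, 0.761, 0.648, 0.003]
wrist_force: [0.0, 0.3, 0.0]
grip_width: 39.6
```

View pics/w5b.png

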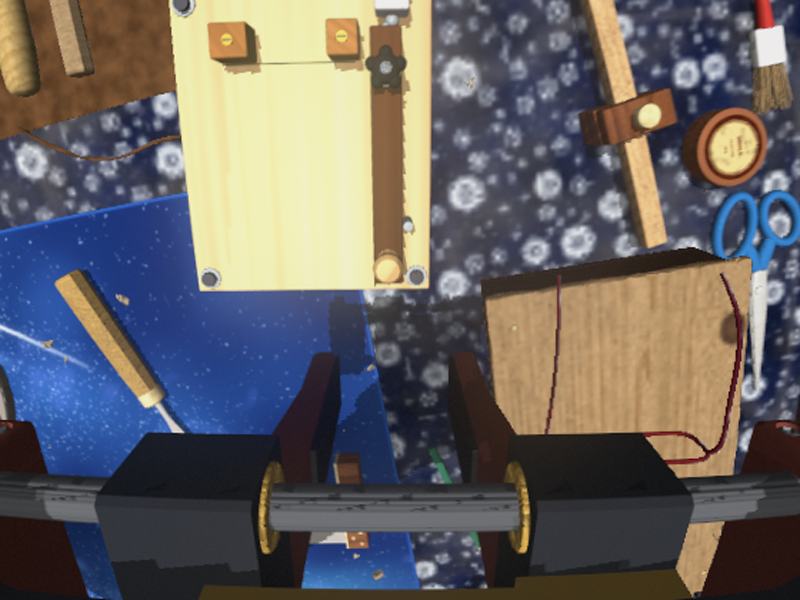

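Run:
```python
from h import *
np.set_printoptions(precision=2,suppress=True)
c=wc('w5'); f=lambda x,y:((x+.5)*.7-.5,(y+.5)*.7-.5)
O=lambda x,y,z:onz(c,f(x,y),z)[:2]
im=np.load('pics/w5.npz')['im']
a=lambda d:np.degrees(np.arctan2(d[1],d[0]))
P1,P2=O(200,290,12),O(429,289,12); print('base front edge',P1,P2,a(P2-P1),np.linalg.norm(P2-P1))
l1,l2=O(258,64,12),O(325,62,12);print('line y0',l1,l2,a(l2-l1))
s1,s2=O(226.5,39,40),O(342,37,40);print('screws',s1,s2,a(s2-s1),np.linalg.norm(s2-s1))
k,p=O(388,267,74.5),O(386,67,58);print('knob',k,'piv',p,a(k-p)+90,np.linalg.norm(k-p))
# fence left top edge by red-channel edge
g=im[:,:,2].astype(float)
for r in(95,130,165): print(r, np.round(g[r,250:300:1]).astype(int)[:45])
e1,e2=O(371.5,110,40),O(372.5,240,40); print('fence inner edge',e1,e2,a(e2-e1)+90)
```

```text
base front edge [340.78  50.2 ] [531.87  19.66] -9.0828508593028 193.51612322997008
line y0 [430.69 214.52] [480.46 207.04] -8.548374910811452
screws [418.82 229.65] [497.74 216.55] -9.427915005604019 79.99197907379316
knob [503.91  59.64] piv [523.98 189.89] -8.760252420988976 131.78420690865198
95 [185 183 182 176 173 169 168 165 164 148  88  69  69  69  69  68  69  69
  69  69  69  69  67  66  66  63  67  66  65  65  64  70 102 140 168 168
 168 168 170 172 173 171 170 169 166]
130 [186 186 184 181 177 174 171 170 168 167 131  73  70  70  68  69  69  70
  69  67  69  68  68  67  65  66  65  65  66  66  66  72  96 121 167 168
 170 171 174 174 174 173 172 172 168]
165 [185 188 185 183 181 178 175 173 171 168 169 105  69  69  68  69  68  67
  69  70  69  68  67  65  66  66  66  64  65  65  65  64 104 150 152 160
 165 172 174 177 176 175 174 172 169]
fence inner edge [509.47 165.63] [494.24  73.58] -9.39549249279689
```

```bash
python3 - <<'E'
from h import *
np.set_printoptions(precision=1,suppress=True)
c=wc('w1')
print('mug top',onz(c,(480,250),101),'box corner bottom',onz(c,(462,160),0),onz(c,(490,168),60))
E
python3 -m handwheel '[[0,0,1,-1.56,-4.86,0,0.62],[0,0,1,-1.56,-4.86,0,0.62],[0,0,1,-1.56,-4.86,0,0.62],[0,0,1,-1.56,-4.86,-2,0.62],[0,0,0.6,-1.56,-4.86,-5,0.62],[0,0,0,0,0,-5,0.62],[0,0,0,0,0,0,0.62],[0,0,0,0,0,0,0.62]]'
python3 - <<'E'
from h import *
im=snap('wrist','w6'); cv2.imwrite('pics/w6b.png',cv2.resize(cv2.cvtColor(im,cv2.COLOR_RGB2BGR),(800,600),interpolation=cv2.INTER_CUBIC))
E
```

```text
mug top [ 516.3 -364.9  101. ] box corner bottom [ 581.6 -328.4    0. ] [ 582.3 -325.6   60. ]
time: 7.2
tool_pos: [428.6, -175.4, 127.6]
orientation: [0.0, 0.734, 0.679, 0.0]
wrist_force: [-0.1, -0.6, 0.7]
grip_width: 54.5
```

View pics/w6b.png

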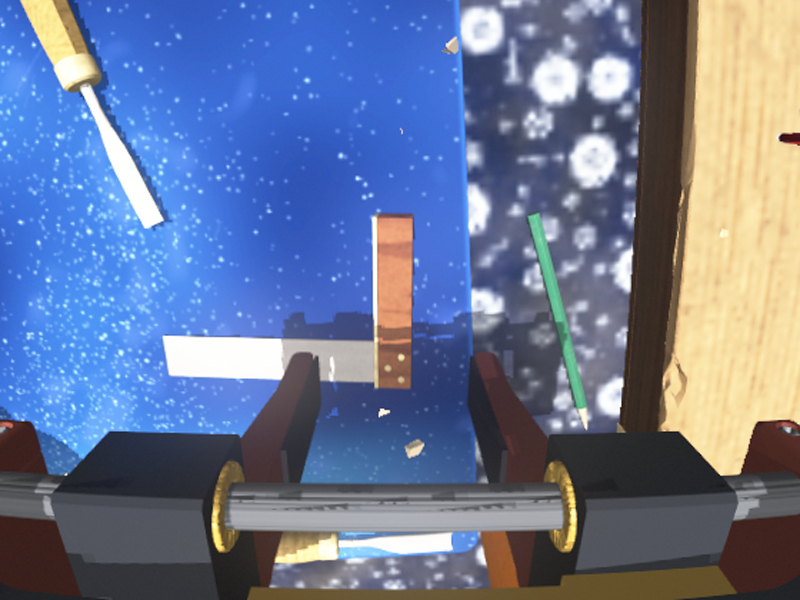

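Run:
```python
from h import *
np.set_printoptions(precision=2,suppress=True)
c=wc('w6'); f=lambda x,y:((x+.5)*.7-.5,(y+.5)*.7-.5)
B=np.array([(0,0),(0,-22),(-105,0),(-105,-22)],float)
P=np.array([onz(c,f(*u),19)[:2] for u in((411,388),(376,388),(413,215),(378,215))]);print(P)
b=B-B.mean(0);p=P-P.mean(0);th=np.arctan2((b[:,0]*p[:,1]-b[:,1]*p[:,0]).sum(),(b*p).sum())
R=np.array([[np.cos(th),-np.sin(th)],[np.sin(th),np.cos(th)]]);o=P.mean(0)-R@B.mean(0)
print(np.degrees(th),o); print('grip',R@np.array([-57.5,-11])+o); print(get_obs()['tool_pos'])
q=get_obs()['orientation'];print(2*np.degrees(np.arctan2(q[2],q[1]))-90)
```

```text
[[ 434.97 -239.46]
 [ 413.45 -237.77]
 [ 443.21 -133.42]
 [ 424.01 -131.92]]
-95.04994308995677 [ 435.25 -238.91]
grip [ 429.35 -180.66]
[ 429.26 -175.59  128.25]
-4.473718202899917
```

```bash
python3 -m handwheel '[[0,0,0,0,-0.55,-4,0.62],[0,0,0,0,0,-4,0.62],[0,0,0,0,0,-2.5,0.62],[0,0,0,0,0,-1,0.62],[0,0,0,0,0,0,0.62],[0,0,0,0,0,0,0.62]]'
```

```text
time: 8.0
tool_pos: [429.1, -181.9, 13.2]
orientation: [0.001, 0.735, 0.678, 0.0]
wrist_force: [-0.6, 0.4, -0.8]
grip_width: 54.4
```

```bash
python3 -m handwheel '[[0,0,0,0,0,-0.7,0.62],[0,0,0,0,0,0,0.62],[0,0,0,0,0,0,0.62]]'
python3 -m handwheel '[[0,0,0,0,0,0,0.2],[0,0,0,0,0,0,0.2],[0,0,0,0,0,0,0.2],[0,0,0,0,0,0,0.2],[0,0,0,0,0,0,0.2],[0,0,0,0,0,0,0.2]]' 35
```

```text
time: 8.38
tool_pos: [427.9, -181.7, 4.9]
orientation: [0.0, 0.735, 0.678, -0.0]
wrist_force: [0.2, -0.0, -1.0]
grip_width: 54.5
time: 9.12
tool_pos: [427.8, -181.6, 4.8]
orientation: [-0.0, 0.735, 0.678, -0.0]
wrist_force: [-0.2, 0.2, -0.8]
grip_width: 22.2
```

```bash
python3 -m handwheel '[[0,0,0,0,0,1,0],[0,0,0,0,0,3,0],[0,0,0,0,0,4,0],[0,0,0,0,0,4,0],[0,0,0,0,0,0,0]]' 35
python3 - <<'E'
from h import *
im=snap('wrist','w7')
E
```

```text
time: 9.75
tool_pos: [429.9, -182.3, 127.8]
orientation: [0.003, 0.735, 0.678, 0.001]
wrist_force: [0.5, -0.6, -2.9]
grip_width: 22.2
```

View pics/w7.png

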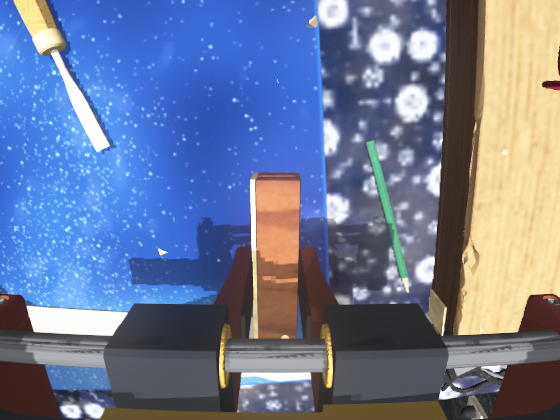

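```bash
python3 -m handwheel '[[0,0,5,0,2,0,0],[0,0,8,0,3.5,0,0],[0,0,8.6,0,3.7,0,0],[0,0,8.6,0,3.8,0,0],[0,0,8.6,0,4,0,0],[0,0,8.6,0,4,0,0],[0,0,8.6,0,4,0,0],[0,0,8.6,0.1,3.8,0,0],[0,0,8.6,0.1,3.5,0,0],[0,0,8,0.1,2.5,0,0],[0,0,4.7,0.1,1.7,0,0],[0,0,0,0,0,0,0],[0,0,0,0,0,0,0]]'
python3 - <<'E'
from h import *
im=snap('wrist','w8'); cv2.imwrite('pics/w8b.png',cv2.resize(cv2.cvtColor(im,cv2.COLOR_RGB2BGR),(800,600),interpolation=cv2.INTER_CUBIC))
q=get_obs()['orientation'];print(2*np.degrees(np.arctan2(q[2],q[1]))-90)
snap('side','d8'); snap('scene','s8')
E
```

```text
time: 11.42
tool_pos: [431.6, 182.1, 124.3]
orientation: [-0.001, 0.077, 0.997, -0.001]
wrist_force: [0.3, -1.3, -1.7]
grip_width: 22.3
81.18214503041187
```

View pics/w8b.png

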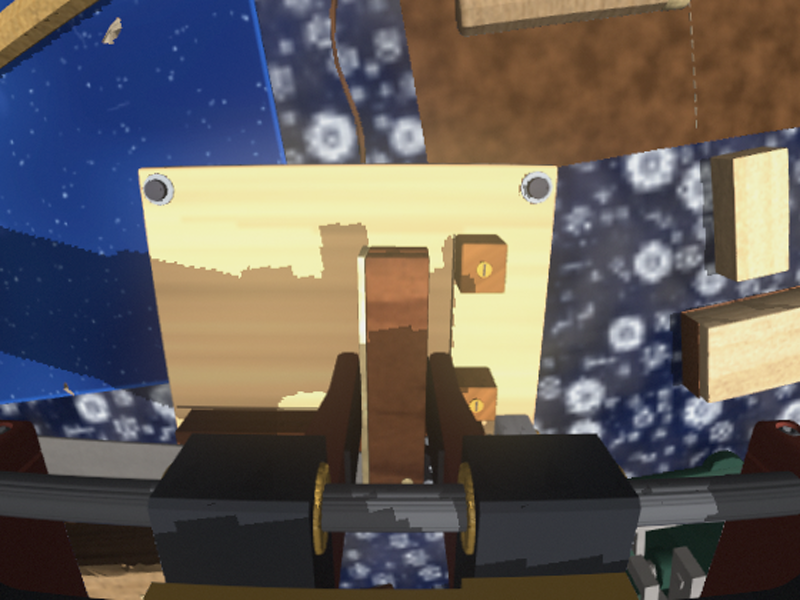

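View pics/d8.png

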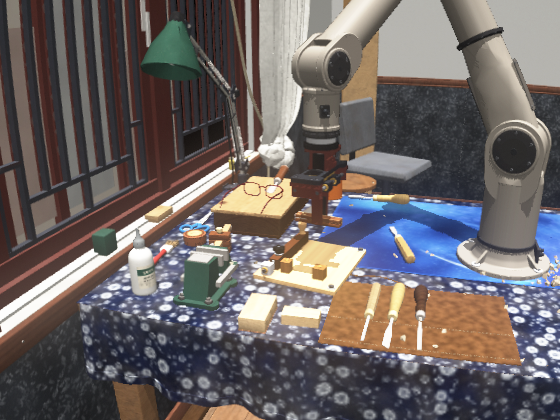

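View pics/s8.png

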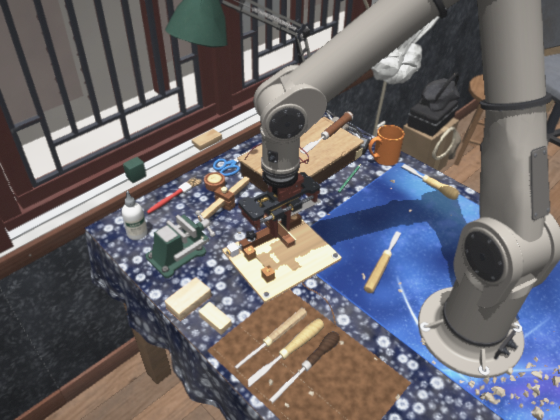

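Run:
```python
from h import *
np.set_printoptions(precision=1,suppress=True)
c=cam('scene'); d=cam('side')
o=np.array([514.9,201.6]);t=np.radians(-9);R=np.array([[np.cos(t),-np.sin(t)],[np.sin(t),np.cos(t)]])
b=lambda p:R.T@(p[:2]-o)
for n,P in(('vise base right',onz(c,(207,243),0)),('vise near',onz(c,(152,272),0)),('side base R',onz(d,(235,290),0)),('side base L',onz(d,(178,300),0))):print(n,P,b(P))
# tops: triangulate green block top corners
print('top', tri(ray(c,(170,224)),ray(d,(199,254))))
w=wc('w8'); f=lambda x,y:((x+.5)*.7-.5,(y+.5)*.7-.5)
z0=np.load('pics/w8.npz')['pos'][2]; zt=z0-4.8+19
for u in((365,249),(429,249),(427,480),(364,480)):
    p=onz(w,f(*u),zt);print(u,p,b(p))
```

```text
vise base right [618.  261.7   0. ] [92.4 75.5]
vise near [634.5 421.    0. ] [ 83.8 235.4]
side base R [583.9 316.6   0. ] [ 50.1 124.4]
side base L [682.3 392.2   0. ] [135.6 214.4]
top [657.9 334.1  86.5]
(365, 249) [379.6 180.1 138.5] [-130.3  -42.4]
(429, 249) [382.5 199.5 138.5] [-130.4  -22.8]
(427, 480) [467.3 187.7 138.5] [-44.8 -21.2]
(364, 480) [463.8 165.  138.5] [-44.7 -44.1]
```

```bash
python3 -m handwheel '[[0,0,-0.2,0,0,-4,0],[0,0,0,0,0,-4,0],[0,0,0,0,0,-1.5,0],[0,0,0,0,0,-0.8,0],[0,0,0,0,0,0,0],[0,0,0,0,0,0,0]]'
python3 -m handwheel '[[0,0,0,0,0,-0.3,0],[0,0,0,0,0,0,0]]'
```

```text
time: 12.32
tool_pos: [432.7, 183.7, 22.8]
orientation: [0.001, 0.077, 0.997, 0.0]
wrist_force: [0.1, 0.5, -1.2]
grip_width: 22.3
time: 12.58
tool_pos: [432.1, 183.3, 19.0]
orientation: [0.0, 0.077, 0.997, 0.0]
wrist_force: [0.6, -0.1, -2.1]
grip_width: 22.2
```

```bash
python3 -m handwheel '[[0,0,0,0,0,-0.2,0],[0,0,0,0,0,0,0]]'
python3 -m handwheel '[[0,0,0,0,0,-0.15,0],[0,0,0,0,0,0,0],[0,0,0,0,0,0,0]]'
```

```text
time: 12.82
tool_pos: [431.8, 183.3, 16.7]
orientation: [-0.0, 0.077, 0.997, -0.0]
wrist_force: [0.1, 0.3, -1.8]
grip_width: 22.4
time: 13.2
tool_pos: [431.9, 183.4, 15.3]
orientation: [-0.0, 0.077, 0.997, 0.0]
wrist_force: [0.5, 0.4, -2.0]
grip_width: 22.3
```

```bash
python3 -m handwheel '[[0,0,0,0.13,0.84,-0.05,0],[0,0,0,0.13,0.84,0,0],[0,0,0,0,0,0,0]]'
python3 -m handwheel '[[0,0,0,0.99,-0.16,0,0],[0,0,0,0.89,-0.14,0,0],[0,0,0,0,0,0,0]]'
python3 - <<'E'
from h import *
im=snap('wrist','w9'); cv2.imwrite('pics/w9b.png',cv2.resize(cv2.cvtColor(im,cv2.COLOR_RGB2BGR),(800,600),interpolation=cv2.INTER_CUBIC))
E
```

```text
time: 13.58
tool_pos: [434.2, 196.0, 14.8]
orientation: [-0.0, 0.078, 0.997, -0.005]
wrist_force: [-3.7, -14.9, 15.0]
grip_width: 22.0
time: 13.95
tool_pos: [454.2, 198.1, 15.0]
orientation: [0.0, 0.077, 0.997, 0.001]
wrist_force: [-0.2, 0.4, -1.7]
grip_width: 22.5
```

View pics/w9b.png

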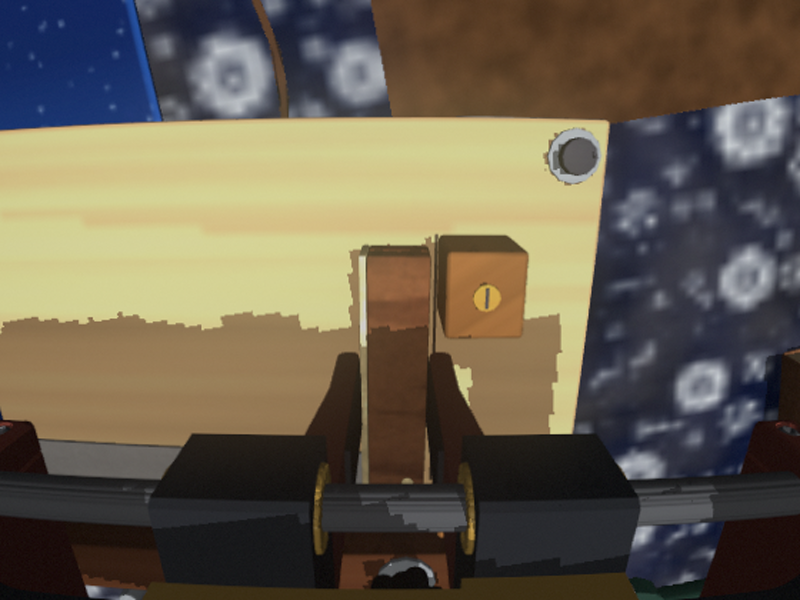

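```bash
python3 -m handwheel '[[0,0,0,0.1,-0.02,-0.03,0],[0,0,0,0.1,-0.02,0,0],[0,0,0,0,0,0,0]]'
python3 -m handwheel '[[0,0,0,0.02,0.1,0,0],[0,0,0,0.02,0.1,0,0],[0,0,0,0,0,0,0]]'
```

```text
time: 14.38
tool_pos: [455.4, 196.8, 14.5]
orientation: [0.0, 0.077, 0.997, 0.0]
wrist_force: [-0.6, -0.1, -1.8]
grip_width: 22.2
time: 14.75
tool_pos: [455.7, 198.9, 14.6]
orientation: [0.0, 0.077, 0.997, 0.0]
wrist_force: [0.1, 0.1, -2.1]
grip_width: 22.0
```

```bash
python3 -m handwheel '[[0,0,0,0.02,0.1,-0.05,0],[0,0,0,0,0,0,0]]'
python3 -m handwheel '[[0,0,0,0.1,-0.02,0,0],[0,0,0,0,0,0,0]]'
python3 -m handwheel '[[0,0,0,0.02,0.1,-0.05,0],[0,0,0,0,0,0,0]]'
python3 -m handwheel '[[0,0,0,0.1,-0.02,0,0],[0,0,0,0,0,0,0]]'
```

```text
time: 15.0
tool_pos: [455.8, 199.1, 14.3]
orientation: [-0.0, 0.077, 0.997, -0.001]
wrist_force: [-1.0, -2.7, 5.7]
grip_width: 22.1
time: 15.25
tool_pos: [455.8, 199.1, 14.3]
orientation: [-0.001, 0.077, 0.997, -0.001]
wrist_force: [-3.8, -3.0, 7.7]
grip_width: 22.3
time: 15.5
tool_pos: [455.8, 199.1, 14.2]
orientation: [-0.001, 0.077, 0.997, -0.002]
wrist_force: [-6.6, -5.9, 17.9]
grip_width: 22.1
time: 15.75
tool_pos: [455.8, 199.1, 14.2]
orientation: [-0.001, 0.077, 0.997, -0.002]
wrist_force: [-9.5, -5.4, 20.0]
grip_width: 22.2
```

```bash
python3 -m handwheel '[[0,0,0,0,0,0.1,0],[0,0,0,0,0,0,0]]'
python3 -m handwheel '[[0,0,0,0,0,0.05,0],[0,0,0,0,0,0,0]]'
python3 - <<'E'
from h import *
im=snap('wrist','w10'); cv2.imwrite('pics/w10b.png',cv2.resize(cv2.cvtColor(im,cv2.COLOR_RGB2BGR),(800,600),interpolation=cv2.INTER_CUBIC))
snap('side','d10'); im=snap('scene','s10'); cv2.imwrite('pics/s10c.png',cv2.resize(cv2.cvtColor(im,cv2.COLOR_RGB2BGR)[190:310,210:360],None,fx=5,fy=5,interpolation=cv2.INTER_CUBIC))
print(get_obs()['tool_pos'],get_obs()['wrist_force'],get_obs()['wrist_torque'])
E
```

```text
time: 16.0
tool_pos: [458.1, 200.5, 14.6]
orientation: [-0.0, 0.077, 0.997, 0.0]
wrist_force: [-1.3, 1.0, -0.3]
grip_width: 22.2
time: 16.25
tool_pos: [458.0, 200.5, 14.9]
orientation: [-0.0, 0.077, 0.997, 0.0]
wrist_force: [-0.8, -0.5, -2.1]
grip_width: 22.6
[458.0486236  200.42561829  14.92696273] [ 0.49885343  0.38660175 -1.79504623] [0.12690458 0.09559437 0.03878499]
```

View pics/w10b.png

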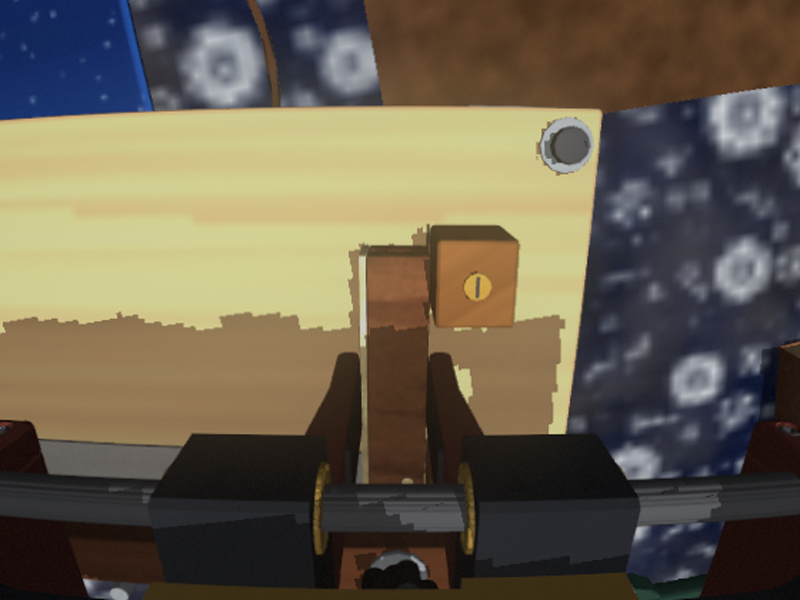

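View pics/s10c.png

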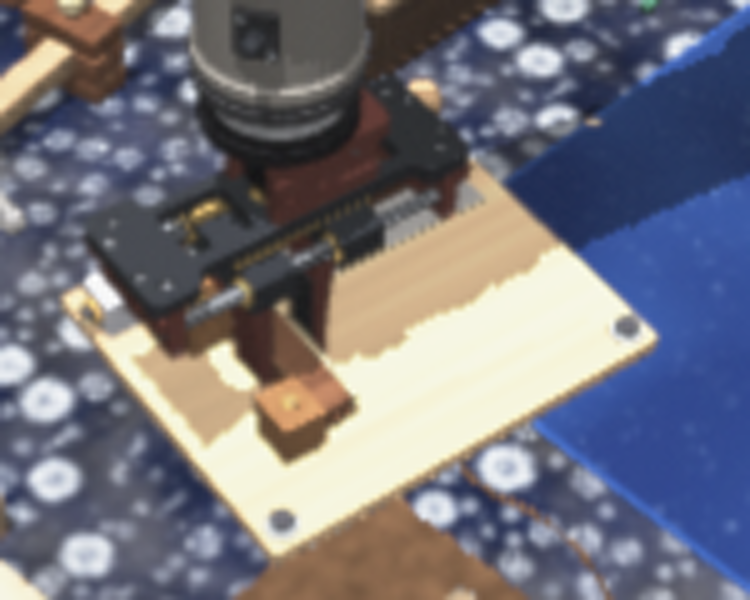

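```bash
python3 -m handwheel '[[0,0,0,0.1,-0.02,0,0],[0,0,0,0,0,0,0]]'
python3 -m handwheel '[[0,0,0,0.1,-0.02,0,0],[0,0,0,0,0,0,0]]'
python3 -m handwheel '[[0,0,0,0.02,0.1,0,0],[0,0,0,0,0,0,0]]'
```

```text
time: 16.65
tool_pos: [458.1, 200.3, 14.9]
orientation: [-0.001, 0.077, 0.997, -0.0]
wrist_force: [-4.6, 1.3, -0.7]
grip_width: 21.6
time: 16.9
tool_pos: [458.1, 200.3, 14.7]
orientation: [-0.001, 0.077, 0.997, -0.0]
wrist_force: [-6.8, 2.3, 0.5]
grip_width: 22.6
time: 17.15
tool_pos: [458.1, 200.4, 14.6]
orientation: [-0.002, 0.077, 0.997, -0.001]
wrist_force: [-8.0, -0.2, 1.4]
grip_width: 22.3
```

```bash
python3 -m handwheel '[[0,0,0,0.02,0.1,0,0],[0,0,0,0.02,0.1,0,0],[0,0,0,0,0,0,0]]'
python3 -m handwheel '[[0,0,0,0.01,0.1,0,0],[0,0,0,0,0,0,0]]'
```

```text
time: 17.52
tool_pos: [458.2, 200.9, 14.3]
orientation: [-0.002, 0.077, 0.997, -0.002]
wrist_force: [-8.5, -4.0, 2.4]
grip_width: 22.0
time: 17.77
tool_pos: [458.2, 200.9, 14.3]
orientation: [-0.002, 0.078, 0.997, -0.003]
wrist_force: [-9.2, -5.1, 5.4]
grip_width: 22.0
```

```bash
python3 -m handwheel '[[0,0,0,0.02,0.1,0.02,0],[0,0,0,0.02,0.1,0,0],[0,0,0,0,0,0,0],[0,0,0,0,0,0,0]]'
python3 - <<'E'
from h import *
np.set_printoptions(precision=2,suppress=True)
im=snap('wrist','w11'); cv2.imwrite('pics/w11b.png',cv2.resize(cv2.cvtColor(im,cv2.COLOR_RGB2BGR)[150:350,220:400],None,fx=4,fy=4,interpolation=cv2.INTER_CUBIC)[:600])
im=snap('side','d11'); cv2.imwrite('pics/d11c.png',cv2.resize(cv2.cvtColor(im,cv2.COLOR_RGB2BGR)[180:300,245:395],None,fx=5,fy=5,interpolation=cv2.INTER_CUBIC))
s=get_obs();q=s['orientation'];R=Ro.from_quat([q[1],q[2],q[3],q[0]]).as_matrix();print(s['tool_pos'],s['wrist_force'],s['wrist_torque'],'jaw',np.degrees(np.arctan2(R[1,1],R[0,1])),'tilt',np.degrees(np.arccos(-R[2,2])))
E
```

```text
time: 18.27
tool_pos: [458.2, 200.9, 14.3]
orientation: [-0.002, 0.078, 0.997, -0.005]
wrist_force: [-10.8, -9.9, 9.0]
grip_width: 22.0
[458.2  200.95  14.27] [ -9.67 -10.27   8.22] [-2.33  2.03 -0.04] jaw 81.05141694441345 tilt 0.6486102953368819
```

View pics/w11b.png

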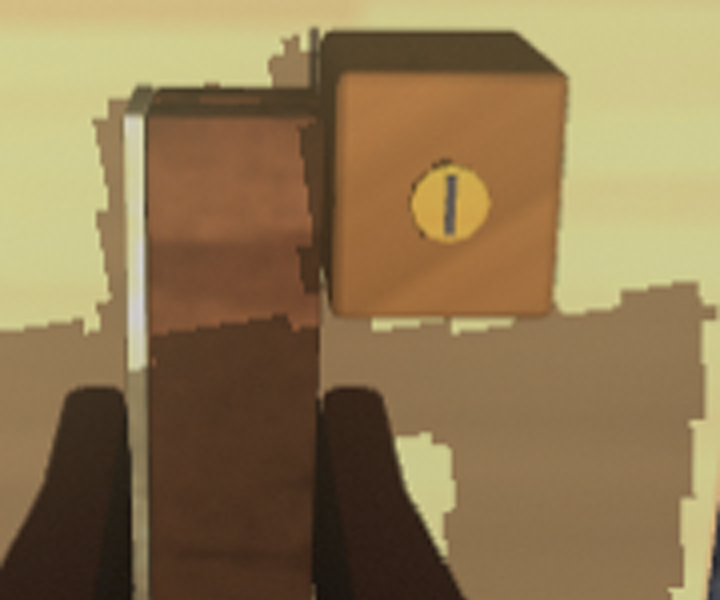

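View pics/d11c.png

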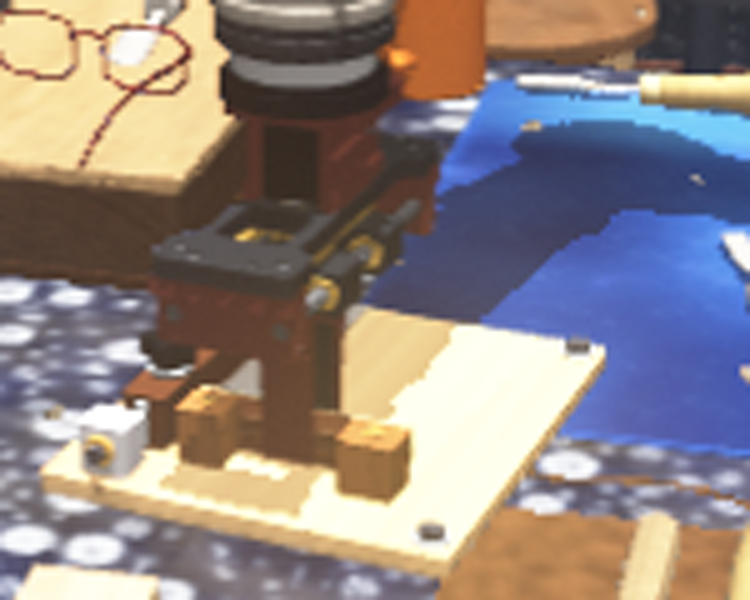

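Run:
```python
from h import *
np.set_printoptions(precision=2,suppress=True)
w=wc('w11'); f=lambda x,y:(220+(x+.5)/4-.5,150+(y+.5)/4-.5)
t=np.radians(-9);R=np.array([[np.cos(t),-np.sin(t)],[np.sin(t),np.cos(t)]])
O=lambda x,y,z:onz(w,f(x,y),z)[:2]
bf=O(450,72,40);bn=O(445,315,40);sR=O(316,113,29);sL=O(150,113,29);s2=O(314,590,29);b1=O(337,75,40);b2=O(330,312,40)
e=R.T@(bf)
for n,p in zip('bf bn sR sL s2 b1 b2'.split(),(bf,bn,sR,sL,s2,b1,b2)): print(n,p,R.T@p-e+np.array([-112,0]))
a=lambda d:np.degrees(np.arctan2(d[1],d[0]))
print('stock edge',a(s2-sR),'block edge',a(b2-b1),'end edges',a(sR-sL)-90)
```

```text
bf [405.97 231.39] [-112.    0.]
bn [431.97 228.05] [-85.8    0.77]
sR [410.66 217.69] [-105.23  -12.8 ]
sL [407.87 199.67] [-105.16  -31.03]
s2 [470.21 209.35] [-45.11 -11.72]
b1 [404.56 220.08] [-111.63  -11.4 ]
b2 [429.76 215.99] [-86.1 -11.5]
stock edge -7.967992019316673 block edge -9.222181914384048 end edges -8.799336537249616
```

Run:
```python
from h import *
w=wc('w11'); im=np.load('pics/w11.npz')['im'].astype(float)
a=lambda d:np.degrees(np.arctan2(d[1],d[0]))
P=[]
for r in list(range(185,240))+list(range(248,300)):
    g=im[r,250:264,1]; d=-np.diff(g); i=d.argmax()  # bright inner face -> dark top
    if 0<i<len(d)-1 and d[i]>8:
        den=d[i-1]-2*d[i]+d[i+1]; s=0.5*(d[i-1]-d[i+1])/den if den else 0
        P.append((250.5+i+s,r))
P=np.array(P); k=np.polyfit(P[:,1],P[:,0],1); res=P[:,0]-np.polyval(k,P[:,1]); m=abs(res)<.7; k=np.polyfit(P[m,1],P[m,0],1)
print(len(P),m.sum(),k,res.std())
u=lambda r:(np.polyval(k,r),r)
print('stock inner top edge yaw',a(onz(w,u(298),29)[:2]-onz(w,u(185),29)[:2]))
# block top near-face edge / right edge
P=[]
for r in range(172,224):
    g=im[r,345:372,0]; 
    Q=[]
    g=im[r,296:312,0]; d=np.diff(g); i=d.argmax()
    if 0<i<len(d)-1 and d[i]>8:
        den=d[i-1]-2*d[i]+d[i+1]; P.append((296.5+i+0.5*(d[i-1]-d[i+1])/den,r))
P=np.array(P); k=np.polyfit(P[:,1],P[:,0],1); res=P[:,0]-np.polyval(k,P[:,1]);m=abs(res)<.7;k=np.polyfit(P[m,1],P[m,0],1);print(len(P),m.sum(),k)
print('block face top edge yaw',a(onz(w,u(222),40)[:2]-onz(w,u(172),40)[:2]))
```

```text
107 107 [1.20203667e-02 2.53165704e+02] 0.13616785297582068
stock inner top edge yaw -9.343849780070759
52 50 [-2.29153851e-02  3.07721235e+02]
block face top edge yaw -8.850914873648446
```

```bash
python3 -m handwheel '[[0,0,0,0,0,0,0],[0,0,0,0,0,0,0],[0,0,0,0,0,0,0],[0,0,0,0,0,0,0],[0,0,0,0,0,0,0],[0,0,0,0,0,0,0],[0,0,0,0,0,0,0],[0,0,0,0,0,0,0]]'
python3 - <<'E'
from h import *
im=snap('scene','s12'); cv2.imwrite('pics/s12b.png',cv2.resize(cv2.cvtColor(im,cv2.COLOR_RGB2BGR)[100:330,100:400],None,fx=2.6,fy=2.6,interpolation=cv2.INTER_CUBIC))
E
```

```text
time: 19.38
tool_pos: [458.2, 200.9, 14.3]
orientation: [-0.002, 0.078, 0.997, -0.005]
wrist_force: [-10.7, -10.3, 9.1]
grip_width: 22.3
```

View pics/s12b.png

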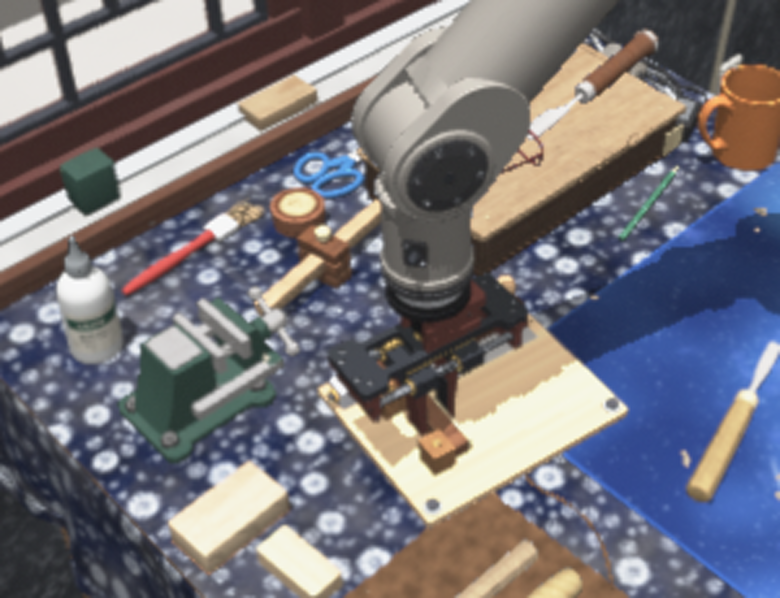

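```bash
python3 -m handwheel '[[0,0,0,0.1,-0.02,0.03,0],[0,0,0,0.05,0,0,0],[0,0,0,0,0,0,0],[0,0,0,0,0,0,0],[0,0,0,0,0,0,0],[0,0,0,0,0,0,0],[0,0,0,0,0,0,0],[0,0,0,0,0,0,0]]'
```

```text
time: 20.42
tool_pos: [458.3, 200.9, 14.3]
orientation: [-0.003, 0.078, 0.997, -0.005]
wrist_force: [-12.9, -9.5, 8.2]
grip_width: 22.4
```

Run:
```python
from h import *
s=get_obs();print(s['joint_velocities'].round(3),s['wrist_force'],s['wrist_torque']); print(ctrl.sign_off())
```

```text
[-0.     0.002  0.001  0.001 -0.     0.    -0.002] [-12.93049693  -9.53086656   8.17768657] [-2.14860886  2.76828638 -0.12916929]
the job is handed in; nothing more can be done
None
```

I swung the fence out by its knob until it stood home on its stop, then gripped the try square's stock and pressed the square into the corner. I handed the job in at 20.4 s, still gripping and pressing; the sign-off reported no verdict.

**Last checks**
- **Fence:** the push on the knob met the stop at about 7 N with no further travel. Measured from above afterwards, the fence was in line with the board within about 0.5°. Once the arm was over the corner, the fence was mostly hidden, so I did not measure its angle again.
- **Square's position:** the end of the stock measured 105.2 mm from the fence face plane, against a nominal 105. The stock was flush with the visible stop block, and the gripper was steady at 22.4 mm opening.
- **Push:** the wrist force was about 11 N along each board axis, with about 8 N upward from the board. These totals include friction, so I could not read the force on the fence and on the blocks separately.
- **Other things on the bench:** the ones visible in the last scene picture looked undisturbed.

**What disagreed or went wrong**
- **Square's alignment:** fitted edges put the stock about 0.5° off the block face. A rougher reading showed about 1.2°, close to the 1.4° limit. The tool's own heading agreed with the board's to about 0.1°.
- **Side camera:** its positions were 6–11 mm off those from the scene camera, so I relied on the wrist camera.
- **Finger contact:** on the first slide towards the corner, most likely a finger caught the edge of the outer stop block, at about 15 N. The grip did not visibly shift.

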